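# Load the coder's sprung shuttle with ribbon rolls

## Robot

A 6-joint arm with a two-finger parallel gripper is mounted at the origin on the work surface. World frame = base frame: x ahead of the robot, y to its left, z up, the work surface at z = 0. Lengths are in mm, angles in rad, forces in N, time in s.
With the tool pointing down it reaches from about 300 to 750 mm from the base axis. Payload 8.5 kg.
Tool frame: the origin (TCP) lies at the very end of the fingers, on their centre line; the grasp point (between the pads) lies 19 mm behind it; z points along the fingers, y is the line along which they close (so a half turn about z gives the same grasp; the last joint's range is limited). The gripper opens to 88 mm and grips with 3 to 60 N. Pads are 18 mm wide; open, the fingers measure 123 mm over their backs; the gripper's body (75 mm by 187 mm) begins 45 mm behind the grasp point.
Start: joints at [0.996, 0.381, 1.297, -0, 1.464, -0.215], TCP at [193.638, 514.767, 238.748] pointing down, gripper open.
Joint ranges: [-3.11, 3.11], [-0.89, 2.33], [0.22, 2.48], [-1.42, 4.56], [0.17, 2.85], [-2.88, 2.88]. Speed limits (rad/s): [2.39, 2.39, 3.14, 3.14, 3.14, 3.14].

## Interface

Orientations are given as a unit quaternion [w, x, y, z].
In Python, from workcell import read_state, snapshot, camera_model, hand_in gives the robot as it stands.
- The arm moves only by the shell command python3 -m pendant 'ROWS' [FORCE]. ROWS is JSON, a list that holds one entry, the list of rows, each a list of 7 numbers: the shift along the tool's x, y, z in m, then the turn, a rotation vector about the tool's x, y, z in degrees, then the opening, from 0 (shut) to 1 (fully open). In form: [[[x, y, z, wx, wy, wz, hand], ...]]. A call has 1 to 20 rows; each row is the pose to reach, as a shift and turn from the pose commanded when the call began, along the tool's axes at that moment; what a row does not reach only later rows make up. A row lasts 1/8 s, in which the tool goes at most 62.5 mm and 10.7 degrees, less where a joint would pass 70% of its speed; a pose out of reach is approached as far as the arm can. A call with a gripper value outside its range is refused whole. The fingers move at their own pace and stop on an object; FORCE is the grip in N (left out, the last holds). Time passes only in rows, so rows that repeat a pose let the fingers close. It gives the time, the measured TCP pose, the force, the opening and the grip force at its end, in the units of the state.
- read_state(): the state, without advancing time (a new reading comes with each control period).
- snapshot(name): name is "scene" or "side" or "wrist"; returns the picture (480x640x3 uint8, red, green, blue); there is no depth.
- camera_model(name): a dict with "mtx" (3x3 intrinsics, pixels), "k1" (the pictures are not rectified: a ray, as slopes to the right and down, at radius r is drawn at 1 + k1 r^2 times it, then the intrinsics apply), "R" (3x3) and "t" (3): a world point X has camera coordinates R X + t; the wrist camera has in their place "hand_eye" (4x4, takes a point from camera to tool coordinates, whose origin is the TCP and whose axes are the flange's). Camera axes: x right, y down, z forward; pixel columns grow to the right and rows downward; lengths in mm; the calibration is good to about 2 mm. A picture is of the moment at which its call begins: read the wrist's pose just before it. camera_model takes no time and is no camera call.
- hand_in(): hands the job in; it is judged then, once.
The state is a dict: "time_s": time; "joint_pos": joint angles; "joint_vel": joint speeds; "joint_torque": joint torques, N m; "ee_pos": TCP position; "eef_rot": TCP orientation; "contact_force": force on the tool from outside, world axes, zero at the start; "torque": the same for the moment, N m; "width": finger opening in mm; "grip_force": force on a finger pad.
Only numpy, scipy, OpenCV 4.12 (cv2) and the standard library are available. Lean on these libraries where they do the work, as an engineer would, in place of code of your own. Each camera call takes 0.05 s, during which the arm holds its last target. There are 200 camera calls.

## Task

Draw the coder's sprung loading shuttle out by its upright tab, right to its stop, so that the catch holds it. Then load every ribbon roll from the tray into it, lying crosswise in the trough with their ends level: three side by side on its floor and the rest saddled as a pyramid in the gaps above. When all are in, press the catch down so that the loaded shuttle runs fully home under the head; do not knock over or shift the bottle, the jars or the handheld controller.

Things in the scene. Friction and masses are not known exactly. Their poses are not given: they have to be found in the camera images.
- shuttle (a joint): the coder's sprung loading shuttle: 0 = fully home under the marking head, grows as it is drawn out, 0.19 m = against its stop. A spring pulls it home (2.5 N at home, 6 N at the stop). In the last few mm of the pull its catch springs up behind a pin on the shuttle by itself and then holds it at about 0.187 m
- cradle (a point): the shuttle's aluminium trough, 151 mm long in y; this point is the centre of its floor, 26 mm above the bench. It slides out along its own -y (z up). Inside it measures 139 mm along y between two walls 50 mm high, 6 mm thick; the floor is 66 mm wide along x, the x ends are open. Two low ridges (4 mm high, 16 mm wide) at y = +-23 mm part three roll places at y = -46, 0 and +46 mm
- stack_top (a point): point fixed to the shuttle 97 mm above the middle of its floor, same axes: the centre of a sixth roll, if there is one. Rolls lie in the trough with their axes along x: first layer's centres at y = -46, 0, +46 mm, 22 mm above the floor; second layer's at y = +-23 mm, 59.5 mm above the floor; third layer's here
- handle (a point): the shuttle's upright steel pull tab, beyond the -y wall of the trough, 46 mm clear of it: 12 mm thick along the shuttle's y, 40 mm wide along x, top 65 mm above the trough's floor. This point is in its middle, 20 mm below its top; same axes as the shuttle
- coder: the fixed marking machine; origin on the bench at the middle of its track. Black track 100 x 450 x 16 mm along its y. The black marking head (186 x 120 mm, underside 165 mm, top 235 mm, fittings up to 310 mm above the bench) bridges the track at y = 85 to 205 mm on two columns; with the shuttle home it covers most of the trough, with it out the trough's end is 70 mm clear of it
- catch (a joint): the catch: 0 = up (holding), grows as its pad is pressed down, at most 0.022 m; pressed 0.018 m or more it frees the shuttle, which then runs home by itself; it springs up again (2 to 6 N, up to about 9 N with the shuttle hanging on it)
- catch_top (a point): centre of the top of the catch's square black press pad, 40 x 40 mm, 62 mm above the bench when up, on the -x side of the track, near its open end. Its z axis points up
- bin: white fixed tray, 273 x 190 x 34 mm, walls and floor 5 mm, with 2 x 3 compartments, each 129 mm along the tray's x and 57 mm along its y; origin under its centre. A step 6 mm high and 27 mm long at both x ends of each compartment keeps the roll, which lies between them on the floor, clear of the end walls
- handheld: handheld controller, 160 x 85 x 30 mm, lying on the bench; leave it alone
- spray: white bottle, 68 mm across, 190 mm tall, upright; leave it alone
- jar: amber glass jar, 64 mm across, 85 mm tall, upright; leave it alone
- jar2: a second such amber glass jar, 64 mm across, 85 mm tall, upright; leave it alone
- roll0: ribbon roll, a solid black cylinder 44 mm across and 60 mm long with a cardboard core, about 110 g, lying in a compartment of the tray with its axis along the tray's x; origin at its centre, x along its axis. Four to six of these alike rolls are present
- roll1: ribbon roll, a solid black cylinder 44 mm across and 60 mm long with a cardboard core, about 110 g, lying in a compartment of the tray with its axis along the tray's x; origin at its centre, x along its axis. Four to six of these alike rolls are present
- roll2: ribbon roll, a solid black cylinder 44 mm across and 60 mm long with a cardboard core, about 110 g, lying in a compartment of the tray with its axis along the tray's x; origin at its centre, x along its axis. Four to six of these alike rolls are present
- roll3: ribbon roll, a solid black cylinder 44 mm across and 60 mm long with a cardboard core, about 110 g, lying in a compartment of the tray with its axis along the tray's x; origin at its centre, x along its axis. Four to six of these alike rolls are present
- roll4: ribbon roll, a solid black cylinder 44 mm across and 60 mm long with a cardboard core, about 110 g, lying in a compartment of the tray with its axis along the tray's x; origin at its centre, x along its axis. Four to six of these alike rolls are present
- roll5: ribbon roll, a solid black cylinder 44 mm across and 60 mm long with a cardboard core, about 110 g, lying in a compartment of the tray with its axis along the tray's x; origin at its centre, x along its axis. Four to six of these alike rolls are present
Things that resemble listed ones, but are neither listed nor needed, are in the scene too. What is shaped like the roll2 but purple or turquoise is not meant.

How it is judged:
By the outcome, as a careful person would: the job done as asked, in the order asked, and still so for the second after the job is handed in, with the robot touching nothing.
Of roll0, roll1, roll2, roll3, roll4, roll5 only 4 to 6 are there at a start; the rules pass over those that are not, and their reading is None.
At some moment in a run one of roll0, roll1, roll2, roll3, roll4, roll5 may be knocked a few centimetres aside while the robot is not near it.
Once in a run the grip may slacken for a moment while it holds something.
It also fails if it takes over 210 s, if anything falls off the work surface, if the arm or the gripper's body presses on something with over 40 N, if the wrist force passes 120 N, or if a joint passes its speed limit or range.

## Working session

There is one attempt and no reset: what is moved stays moved. The work goes in short steps, Python scripts to look and compute and a shell command to move; the robot and the scene stay as the last step left them, time stands still between calls to the robot, and variables do not carry over. Pictures are saved under pics/ and viewed, at most 14 in all, crops included, and the job is handed in when it is done.

```bash
ls; mkdir -p pics; python3 - <<'E'
from workcell import *
import cv2,json,numpy as np
print(read_state())
for n in("scene","side","wrist"):
    print(n,camera_model(n))
for n in("scene","side"):
    cv2.imwrite(f"pics/{n}0.png",snapshot(n)[:,:,::-1])
E
```

```text
pics
{'time_s': 0.0, 'joint_pos': array([ 9.95660598e-01,  3.81203289e-01,  1.29823375e+00, -9.09136652e-06,
        1.46361736e+00, -2.15299204e-01]), 'joint_vel': array([ 8.41562574e-06,  2.48057391e-03,  1.89435780e-03, -3.86432638e-04,
        7.43915980e-04, -9.26175801e-04]), 'joint_torque': array([-2.69428965e-03, -4.37926912e+01, -2.24552393e+01,  7.12040020e-02,
        3.52998718e-02, -1.13719016e-04]), 'ee_pos': array([193.51664234, 514.53590468, 238.14297312]), 'eef_rot': array([-2.77220376e-04,  1.78948626e-01,  9.83858148e-01, -6.76268761e-04]), 'contact_force': array([-0.24182321, -0.26331483, -0.0757539 ]), 'torque': array([ 0.05501978, -0.03057082, -0.03263089]), 'grip_force': 0.0, 'width': 88.06952976292537}
scene {'mtx': array([[526.69608358,   0.        , 313.29656736],
       [  0.        , 526.69608358, 235.06191765],
       [  0.        ,   0.        ,   1.        ]]), 'k1': -0.07191076969601115, 'R': array([[ 0.20684051,  0.97814493, -0.02120154],
       [ 0.66041848, -0.15557617, -0.73460431],
       [-0.72184793,  0.13794404, -0.67816444]]), 't': array([ -53
[... 298 characters left out ...]
 [-0.05088176, -0.53770384, -0.84159707],
       [ 0.04732998,  0.84044349, -0.53982831]]), 't': array([-550.62679982,   57.15604133, 1506.58367589])}
wrist {'mtx': array([[386.34511532,   0.        , 323.89829077],
       [  0.        , 386.34511532, 239.65920654],
       [  0.        ,   0.        ,   1.        ]]), 'k1': 0.02233428188559649, 'hand_eye': array([[-2.65798146e-04, -9.54573268e-01, -2.97976181e-01,
         7.76629668e+01],
       [ 9.99999924e-01, -3.38195578e-04,  1.91405675e-04,
         1.16164546e+00],
       [-2.83484968e-04, -2.97976108e-01,  9.54573286e-01,
        -1.46441715e+02],
       [ 0.00000000e+00,  0.00000000e+00,  0.00000000e+00,
         1.00000000e+00]])}
```

View pics/scene0.png

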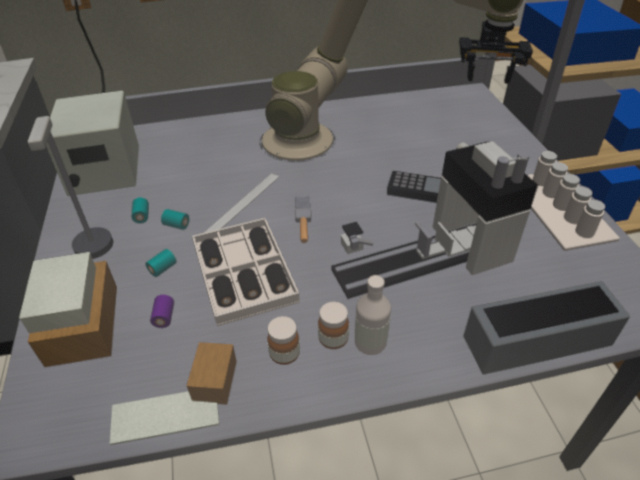

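View pics/side0.png

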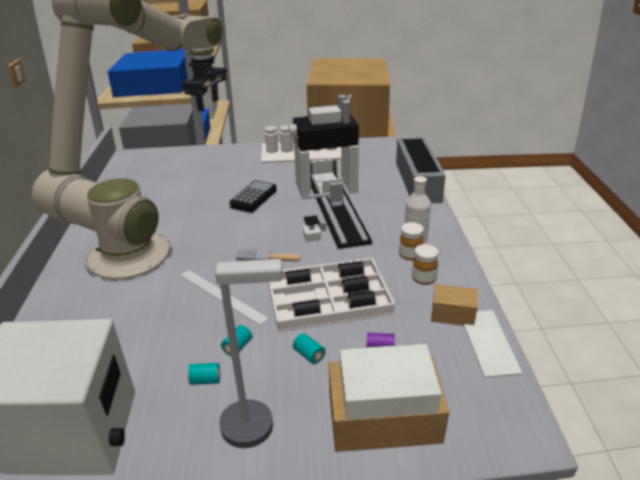

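Five black rolls are in the tray, at scene pixels (211,252), (260,240), (224,290), (249,284) and (277,277). The lookalikes are turquoise at (140,209), (175,218) and (160,262), and purple at (162,310). The pull tab is at (428,238), not the column at (450,215). The catch pad is at (352,230). The black bin at (545,320) and the small jars at the right are not meant.

```bash
cat > h.py <<'E'
from workcell import *
import cv2,numpy as np
from scipy.spatial.transform import Rotation as Ro
def toolR(s=None):
    q=(s or read_state())["eef_rot"]; return Ro.from_quat([q[1],q[2],q[3],q[0]]).as_matrix()
def grab(n,out=None):
    s=read_state(); im=snapshot(n)[:,:,::-1].copy()
    if out: cv2.imwrite("pics/"+out+".png",im)
    return im,cam(n,s)
def cam(n,s=None):
    m=camera_model(n)
    if n=="wrist":
        s=s or read_state(); T=np.eye(4); T[:3,:3]=toolR(s); T[:3,3]=s["ee_pos"]
        W=T@m["hand_eye"]; R=W[:3,:3].T; return m["mtx"],m["k1"],R,-R@W[:3,3]
    return m["mtx"],m["k1"],m["R"],m["t"]
def ray(c,p):
    K,k,R,t=c; q=cv2.undistortPoints(np.array([[p]],float),K,np.array([k,0,0,0,0.]))[0,0]
    return -R.T@t, R.T@np.array([q[0],q[1],1])
def plane(c,p,z):
    o,d=ray(c,p); return o+d*(z-o[2])/d[2]
def proj(c,X):
    K,k,R,t=c; return cv2.projectPoints(np.array(X,float).reshape(-1,1,3),cv2.Rodrigues(R)[0],t,K,np.array([k,0,0,0,0.]))[0][:,0]
def tri(c1,p1,c2,p2):
    o1,d1=ray(c1,p1);o2,d2=ray(c2,p2);A=np.stack([d1,-d2],1)
    s=np.linalg.lstsq(A,o2-o1,rcond=None)[0];a=o1+d1*s[0];b=o2+d2*s[1]
    return (a+b)/2,np.linalg.norm(a-b)
E
python3 - <<'E'
from h import *
np.set_printoptions(precision=1,suppress=True)
a,b=cam("scene"),cam("side")
for n,p,z in [("tr1",(333,267),16),("tr2",(347,292),16),("pad",(352,228),62),("r",(211,252),27),("r",(260,240),27),("r",(224,290),27),("r",(249,284),27),("r",(277,277),27),("spray",(376,282),190),("jar",(333,311),85),("jar2",(283,325),85),("tab",(424,230),91)]:
    print(n,plane(a,p,z))
for n,p,z in [("tr1",(345,245),16),("tr2",(370,241),16),("pad",(314,222),62),("spray",(420,183),190),("jar",(412,230),85),("jar2",(427,253),85),("tab",(335,184),91)]: print("side",n,plane(b,p,z))
E
```

```text
tr1 [588.1 -21.9  16. ]
tr2 [670.9  -9.5  16. ]
pad [514.8  42.6  62. ]
r [ 483.  -299.8   27. ]
r [ 468.1 -178.1   27. ]
r [ 612.6 -279.4   27. ]
r [ 607.2 -222.1   27. ]
r [ 600.2 -156.7   27. ]
spray [805.5   6.6 190. ]
jar [771.3 -66.2  85. ]
jar2 [ 783.5 -170.    85. ]
tab [590.8 194.1  91. ]
side tr1 [600.8 -30.3  16. ]
side tr2 [671.  -17.1  16. ]
side pad [520.4  22.1  62. ]
side spray [797.1 -19.8 190. ]
side jar [770.9 -79.5  85. ]
side jar2 [ 786.7 -186.6   85. ]
side tab [591.7 185.3  91. ]
```

```bash
python3 -m pendant '[[[-0.246,-0.228,-0.09,0,0,58,1],[-0.246,-0.228,-0.09,0,0,58,1],[-0.246,-0.228,-0.09,0,0,58,1],[-0.246,-0.228,-0.09,0,0,58,1],[-0.246,-0.228,-0.09,0,0,58,1],[-0.246,-0.228,-0.09,0,0,58,1],[-0.472,-0.212,-0.09,0,0,58,1],[-0.472,-0.212,-0.09,0,0,58,1],[-0.472,-0.212,-0.09,0,0,58,1],[-0.472,-0.212,-0.09,0,0,58,1],[-0.472,-0.212,-0.09,0,0,58,1],[-0.472,-0.212,-0.09,0,0,58,1],[-0.472,-0.212,-0.09,0,0,58,1]]]' 40
python3 -c "
from h import *
grab('wrist','w1');print(read_state())"
```

```text
time_s: 1.72
ee_pos: [559.8, 150.7, 329.4]
eef_rot: [0.0, 0.633, 0.774, 0.0]
contact_force: [-0.2, 0.7, 0.4]
width: 87.8
grip_force: 0.0
{'time_s': 1.775, 'joint_pos': array([ 5.88657993e-02,  3.91629258e-01,  1.02261212e+00,  2.53826984e-05,
        1.72655357e+00, -1.40784019e-01]), 'joint_vel': array([-0.00193469,  0.00363574, -0.0034101 , -0.00061748, -0.00074   ,
       -0.00107896]), 'joint_torque': array([-1.65675315e-01, -4.56095123e+01, -2.40586799e+01,  7.00615277e-02,
        1.78993447e-02,  2.17677087e-03]), 'ee_pos': array([559.88041658, 150.70608476, 329.41645561]), 'eef_rot': array([2.84852107e-04, 6.33115268e-01, 7.74057425e-01, 2.79469822e-04]), 'contact_force': array([ 0.58289834, -0.19973418, -0.05132976]), 'torque': array([-0.01238848,  0.08275866, -0.02928016]), 'grip_force': 0.0, 'width': 88.23152268130319}
```

View pics/w1.png

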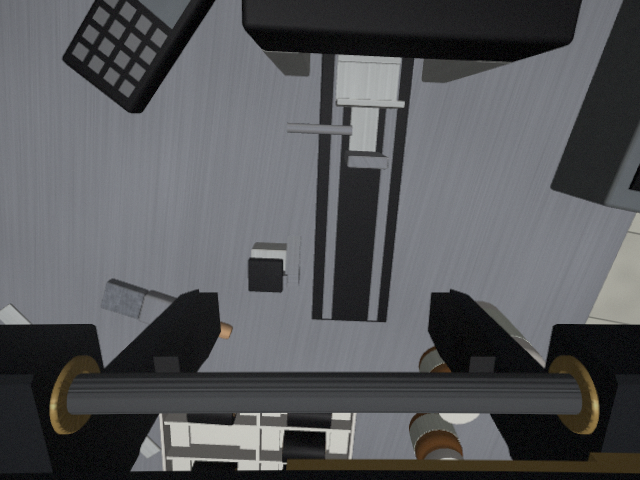

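The wrist view shows the tab top centre at about (368,158), the catch pad at (266,275), the track end from (313,320) to (386,321), and a pin rod at (288–352,128). Next I measure the yaw and positions, and check the heights against a second wrist view.

```bash
python3 -m pendant '[[[-0.10,0,0,0,0,0,1],[-0.10,0,0,0,0,0,1],[-0.10,0,0,0,0,0,1],[-0.10,0,0,0,0,0,1]]]'
python3 - <<'E'
from h import *
grab('wrist','w2')
s=read_state();print(s["ee_pos"],s["eef_rot"])
np.save("w2pose.npy",np.r_[s["ee_pos"],s["eef_rot"]])
E
```

```text
time_s: 2.28
ee_pos: [580.0, 53.0, 329.2]
eef_rot: [0.0, 0.633, 0.774, 0.0]
contact_force: [-0.8, -0.3, -0.3]
width: 88.2
grip_force: 0.0
[580.06749635  53.26636903 329.1316737 ] [1.24677897e-04 6.32996952e-01 7.74154245e-01 2.20385826e-04]
```

View pics/w2.png

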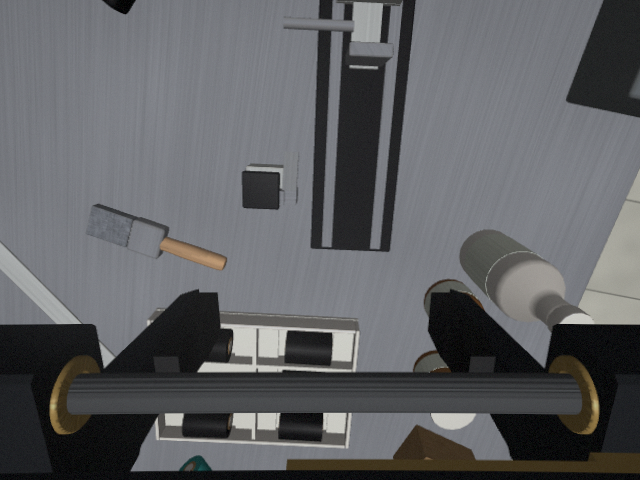

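```bash
python3 - <<'E'
import cv2,numpy as np
a=cv2.imread('pics/w1.png')[90:190,275:415];b=cv2.imread('pics/w2.png')[0:100,275:415]
cv2.imwrite('pics/crop.png',cv2.resize(np.vstack([a,b]),None,fx=4,fy=3,interpolation=cv2.INTER_CUBIC))
E
```

```text
(no output)
```

View pics/crop.png

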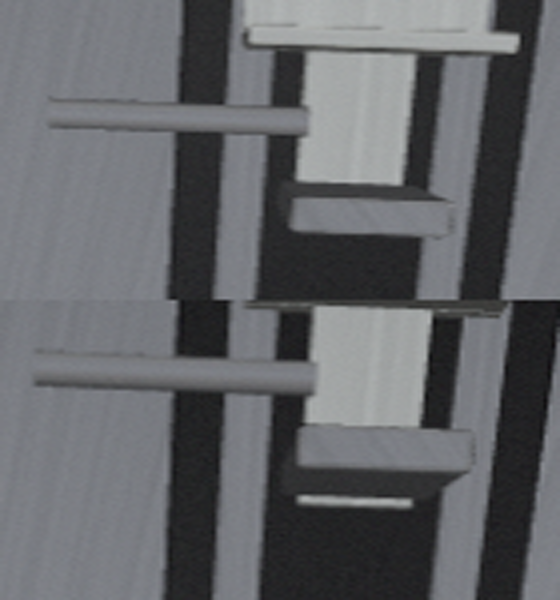

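```bash
python3 - <<'E'
from h import *
np.set_printoptions(precision=1,suppress=True)
p=np.load("w2pose.npy");c2=cam("wrist",dict(ee_pos=p[:3],eef_rot=p[3:]))
c1=cam("wrist",dict(ee_pos=np.array([559.9,150.7,329.4]),eef_rot=[2.85e-4,.633115,.774057,2.8e-4]))
i1,i2=cv2.imread('pics/w1.png'),cv2.imread('pics/w2.png')
def dark(i,x0,x1,y0,y1):
    m=(cv2.cvtColor(i,6)[y0:y1,x0:x1]<50).astype(np.uint8)
    n,l,s,ce=cv2.connectedComponentsWithStats(m);k=1+s[1:,4].argmax();print(s[k]);return ce[k]+[x0,y0]
d1=dark(i1,235,300,240,300);d2=dark(i2,230,290,150,220)
print("pad",d1,d2,tri(c1,d1,c2,d2))
print("tab",tri(c1,(368,162),c2,(371.8,49.7)))
print("rod",tri(c1,(287,127.3),c2,(283.5,21.7)))
E1=plane(c2,(311,248),16),plane(c2,(390,250.5),16),plane(c1,(312.5,319.5),16),plane(c1,(386,321.5),16)
print("end",*E1)
# edges: fit left outer edge of track in w2
for nm,i,c,ys,xr in (("w2",i2,c2,range(70,235,5),(300,420)),("w1",i1,c1,range(180,310,5),(300,420))):
    g=cv2.cvtColor(i,6).astype(int);L=[];R=[]
    for y in ys:
        d=np.where(g[y,xr[0]:xr[1]]<60)[0]
        L.append(plane(c,(xr[0]+d[0],y),16)[:2]);R.append(plane(c,(xr[0]+d[-1]+1,y),16)[:2])
    for P in(L,R):
        P=np.array(P);f=np.polyfit(P[:,1],P[:,0],1);print(nm,"yaw",np.degrees(np.arctan(-f[0])),"x at y=0,190",np.polyval(f,[0,190]))
E
```

```text
[  14   18   34   34 1094]
[  13   21   37   38 1003]
pad [265.3 274.7] [259.  192.3] (array([510.3,  39.5,  47.5]), np.float64(2.0274212589088707))
tab (array([595.3, 196.7,  90.5]), np.float64(0.1926231601278159))
rod (array([507.8, 211.4,  45.3]), np.float64(0.08261689704574766))
end [579.6 -24.3  16. ] [677.5  -7.8  16. ] [580.4 -25.2  16. ] [677.   -8.7  16. ]
w2 yaw 9.003895529358564 x at y=0,190 [576.  545.9]
w2 yaw 9.034517678160425 x at y=0,190 [676.  645.8]
w1 yaw 8.986154489038592 x at y=0,190 [576.1 546.1]
w1 yaw 8.772046075059983 x at y=0,190 [675.6 646.2]
```

```bash
python3 -m pendant '[[[0.05,0.02,0,-0.3,15,2.4,1],[0.05,0.02,0,-0.3,15,2.4,1],[0.1424,0.0435,0.149,-0.3,15,2.4,1],[0.1424,0.0435,0.149,-0.3,15,2.4,1],[0.1424,0.0435,0.149,-0.3,15,2.4,1],[0.1424,0.0435,0.149,-0.3,15,2.4,1],[0.1424,0.0435,0.149,-0.3,15,2.4,1],[0.1424,0.0435,0.149,-0.3,15,2.4,1]]]'
python3 - <<'E'
from h import *
np.set_printoptions(precision=3,suppress=True)
print(toolR(),read_state()["ee_pos"],toolR().T@(np.array([594.5,201.5,58])-read_state()["ee_pos"]))
grab('wrist','w3')
E
```

```text
time_s: 3.32
ee_pos: [595.8, 199.7, 181.8]
eef_rot: [-0.098, 0.644, 0.754, 0.086]
contact_force: [-0.3, -0.5, 0.4]
width: 88.5
grip_force: 0.0
[[-0.151  0.988 -0.037]
 [ 0.954  0.155  0.256]
 [ 0.258  0.003 -0.966]] [595.786 199.728 181.843] [-30.11   -1.405 120.138]
```

View pics/w3.png

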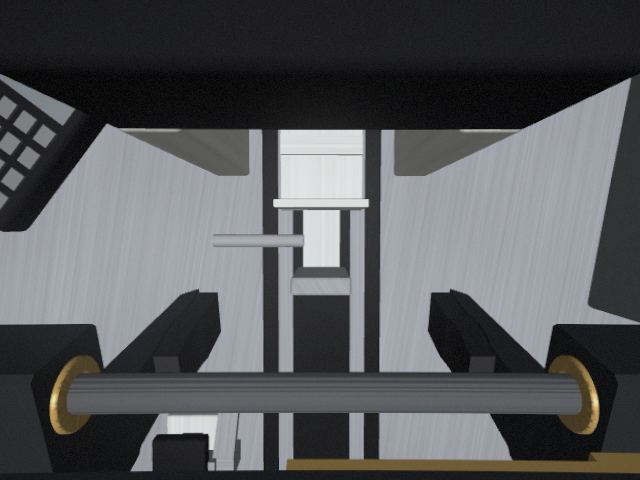

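The tab is centred between the fingers at (321,285). I'll descend and close.

```bash
python3 -m pendant '[[[-0.015,-0.001,0.06,0,0,0,1],[-0.015,-0.001,0.06,0,0,0,1],[-0.030,-0.001,0.12,0,0,0,1],[-0.030,-0.001,0.12,0,0,0,1],[-0.030,-0.001,0.12,0,0,0,1],[-0.030,-0.001,0.12,0,0,0,1],[-0.030,-0.001,0.12,0,0,0,0.3],[-0.030,-0.001,0.12,0,0,0,0.3],[-0.030,-0.001,0.12,0,0,0,0.3],[-0.030,-0.001,0.12,0,0,0,0.3],[-0.030,-0.001,0.12,0,0,0,0.3],[-0.030,-0.001,0.12,0,0,0,0.3]]]' 45
```

```text
time_s: 4.88
ee_pos: [593.5, 202.2, 56.0]
eef_rot: [-0.1, 0.644, 0.754, 0.085]
contact_force: [-1.0, -0.6, 0.2]
width: 39.5
grip_force: 45.0
```

```bash
python3 -m pendant '[[[-0.0193,0,-0.0052,0,0,0,0.3],[-0.0386,0,-0.0103,0,0,0,0.3],[-0.058,0,-0.0155,0,0,0,0.3],[-0.0773,0,-0.0207,0,0,0,0.3],[-0.0966,0,-0.0259,0,0,0,0.3],[-0.1159,0,-0.031,0,0,0,0.3],[-0.1352,0,-0.0362,0,0,0,0.3],[-0.1546,0,-0.0414,0,0,0,0.3],[-0.1691,0,-0.0453,0,0,0,0.3],[-0.1787,0,-0.0479,0,0,0,0.3],[-0.183,0,-0.049,0,0,0,0.3],[-0.183,0,-0.049,0,0,0,0.3]]]' 45
```

```text
time_s: 6.38
ee_pos: [622.6, 15.9, 56.0]
eef_rot: [-0.101, 0.644, 0.754, 0.085]
contact_force: [-3.5, 6.1, 1.4]
width: 39.2
grip_force: 45.0
```

```bash
python3 -m pendant '[[[-0.002,0,-0.0005,0,0,0,0.3],[-0.003,0,-0.0008,0,0,0,0.3],[-0.004,0,-0.0011,0,0,0,0.3],[-0.004,0,-0.0011,0,0,0,0.3]]]' 45
```

```text
time_s: 6.88
ee_pos: [622.8, 14.3, 56.0]
eef_rot: [-0.102, 0.643, 0.754, 0.086]
contact_force: [-2.3, 15.3, 0.9]
width: 39.3
grip_force: 45.0
```

```bash
python3 -m pendant '[[[0.002,0,0.0005,0,0,0,0.3],[0.004,0,0.0011,0,0,0,0.3],[0.004,0,0.0011,0,0,0,0.3],[0.004,0,0.0011,0,0,0,0.3]]]' 45
```

```text
time_s: 7.38
ee_pos: [622.5, 16.4, 56.0]
eef_rot: [-0.101, 0.644, 0.754, 0.085]
contact_force: [-2.7, 5.5, 1.8]
width: 39.3
grip_force: 45.0
```

```bash
python3 -m pendant '[[[0.001,0,0.0003,0,0,0,0.3],[0.003,0,0.0008,0,0,0,0.3],[0.003,0,0.0008,0,0,0,0.3]]]' 45
```

```text
time_s: 7.75
ee_pos: [622.3, 17.7, 56.0]
eef_rot: [-0.099, 0.644, 0.754, 0.084]
contact_force: [-4.1, -3.1, 2.1]
width: 39.3
grip_force: 45.0
```

```bash
python3 -m pendant '[[[0,0,0,0,0,0,1],[0,0,0,0,0,0,1],[0,0,0,0,0,0,1],[0,0,0,0,0,0,1],[0.039,0,-0.145,0,0,0,1],[0.039,0,-0.145,0,0,0,1],[0.039,0,-0.145,0,0,0,1],[0.2,0,-0.23,0,-15,0,1],[0.2,0,-0.23,0,-15,0,1],[0.2,0,-0.23,0,-15,0,1],[0.2,0,-0.23,0,-15,0,1],[0.2,0,-0.23,0,-15,0,1]]]' 40
python3 -c "
from h import *
im,c=grab('wrist','w4');np.savez('w4',*c)
print(toolR(),read_state()['ee_pos'])"
```

```text
time_s: 9.25
ee_pos: [601.9, 149.6, 328.8]
eef_rot: [-0.001, 0.65, 0.76, -0.001]
contact_force: [-0.1, -0.6, -0.4]
width: 88.3
grip_force: 0.0
[[-1.54907728e-01  9.87924319e-01 -3.02256007e-03]
 [ 9.87928932e-01  1.54907442e-01 -3.30149027e-04]
 [ 1.42054795e-04 -3.03721718e-03 -9.99995378e-01]] [601.97193879 149.15725042 328.3867833 ]
```

View pics/w4.png

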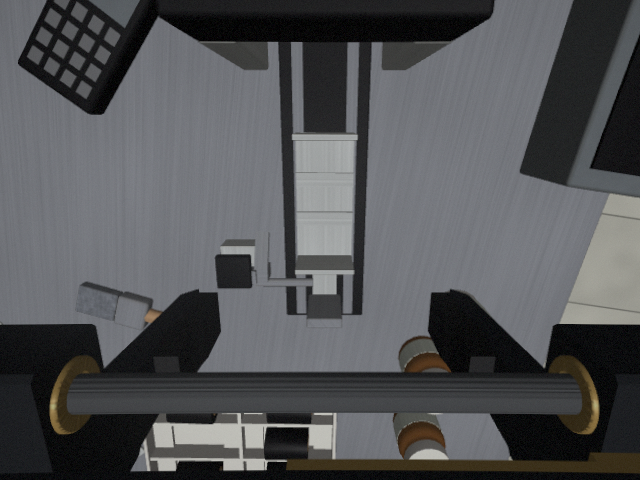

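```bash
python3 -m pendant '[[[-0.096,-0.027,0,0,0,0,1],[-0.096,-0.027,0,0,0,0,1],[-0.096,-0.027,0,0,0,0,1],[-0.096,-0.027,0,0,0,0,1]]]'
python3 -c "
from h import *
im,c=grab('wrist','w5');np.savez('w5',*c)"
python3 -m pendant '[[[-0.267,-0.103,0,0,0,0,1],[-0.267,-0.103,0,0,0,0,1],[-0.267,-0.103,0,0,0,0,1],[-0.267,-0.103,0,0,0,0,1],[-0.267,-0.103,0,0,0,0,1],[-0.267,-0.103,0,0,0,0,1],[-0.267,-0.103,0,0,0,0,1]]]'
python3 -c "
from h import *
im,c=grab('wrist','w6');np.savez('w6',*c)
a=cv2.imread('pics/w4.png')[120:330,200:380];b=cv2.imread('pics/w5.png')[0:210,200:380]
v=cv2.resize(np.hstack([a,b]),None,fx=2.2,fy=2.8,interpolation=cv2.INTER_CUBIC)
cv2.imwrite('pics/crop2.png',v)"
```

```text
time_s: 9.8
ee_pos: [590.3, 50.7, 329.2]
eef_rot: [-0.001, 0.65, 0.76, -0.0]
contact_force: [-0.2, -1.1, 0.0]
width: 87.9
grip_force: 0.0
time_s: 10.72
ee_pos: [530.7, -227.4, 329.9]
eef_rot: [-0.0, 0.649, 0.761, 0.0]
contact_force: [-0.5, 0.4, -0.9]
width: 88.3
grip_force: 0.0
```

View pics/crop2.png

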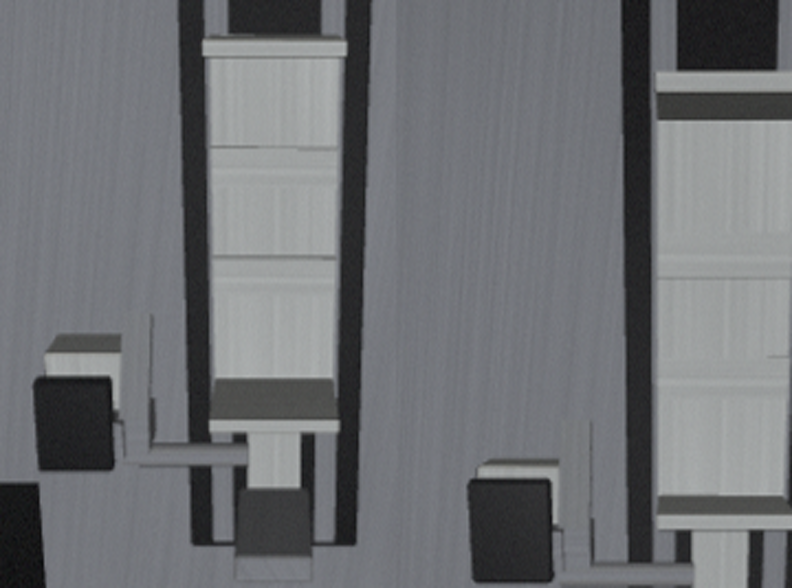

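View pics/w6.png

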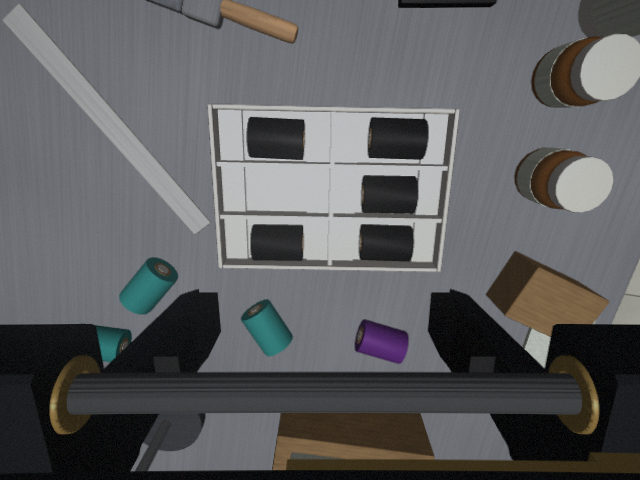

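```bash
cat >> h.py <<'E'
def ld(n):
    z=np.load(n+'.npz');return [z[k] if z[k].shape else float(z[k]) for k in z.files]
def blobs(im,roi,lo=800):
    x0,x1,y0,y1=roi;m=(cv2.cvtColor(im,6)[y0:y1,x0:x1]<75).astype(np.uint8)
    m=cv2.morphologyEx(m,cv2.MORPH_OPEN,np.ones((9,9)))
    n,l,s,ce=cv2.connectedComponentsWithStats(m)
    return [(ce[k]+[x0,y0],s[k],cv2.minAreaRect(np.argwhere(l==k)[:,::-1].astype(np.float32))) for k in range(1,n) if s[k,4]>lo]
E
python3 - <<'E'
from h import *
np.set_printoptions(precision=1,suppress=True)
c4,c5,c6=ld('w4'),ld('w5'),ld('w6')
yd=np.array([-.1564,.9877,0]);xd=np.array([.9877,.1564,0])
a,e=tri(c4,(292.3,136.8),c5,(318.2,29.3));b,f=tri(c4,(295.5,272.1),c5,(318.6,186.4))
print(a,e,b,f,"len",np.linalg.norm((a-b)[:2]))
A=plane(c4,(325,136.8),76);B=plane(c4,(324.8,272.1),76);print("walls",A,B,np.linalg.norm(A-B),"cradle",(A+B)/2)
print("padtri",tri(c4,(233.2,271),c5,(251.8,189.3)),plane(c4,(233.2,271),62),plane(c5,(251.8,189.3),62))
# tray
im=cv2.imread('pics/w6.png')
cor=[plane(c6,p,34)[:2] for p in((209,106),(458,110),(441,269),(220,268))]
print("tray",*cor,[np.linalg.norm(cor[i]-cor[(i+1)%4]) for i in range(4)],np.mean(cor,0))
for p,q in((0,1),(3,2)): d=cor[q]-cor[p];print("yaw",np.degrees(np.arctan2(d[1],d[0])))
for ce,s,r in blobs(im,(215,450,100,272)):
    print(ce,s,plane(c6,ce,30),plane(c6,(s[0]+s[2]/2,s[1]+s[3]/2),30))
E
```

```text
[560.6 205.2  74.3] 0.17524254625437818 [583.1  61.4  75. ] 0.605340543539627 len 145.61619180497323
walls [593.1 210.4  76. ] [615.6  66.8  76. ] 145.32361913873723 cradle [604.3 138.6  76. ]
padtri (array([511.4,  43.9,  57. ]), np.float64(0.1559584453626072)) [512.3  46.1  62. ] [512.3  44.9  62. ]
tray [ 394.  -156.5] [ 660.1 -118.4] [ 687.7 -300.8] [ 420.  -342.1] [np.float64(268.81553338061246), np.float64(184.40359893098588), np.float64(270.8165678675323), np.float64(187.36842171037898)] [ 540.4 -229.4]
yaw 8.14203296376371
yaw 8.770377712641915
[275.2 137.9] [  32   18   57   41 2209] [ 467.8 -178.4   30. ] [ 239.  -116.1   30. ]
[397.7 138. ] [ 153   18   60   41 2287] [ 602.9 -157.1   30. ] [362.2 -95.2  30. ]
[389.6 194.1] [ 147   76   56   38 2016] [ 607.1 -220.3   30. ] [ 356.1 -151.3   30. ]
[276.5 242.5] [  36  125   52   36 1839] [ 484.1 -300.    30. ] [ 235.1 -222.    30. ]
[386.1 242.8] [ 145  125   53   37 1839] [ 615.4 -279.4   30. ] [ 354.2 -202.9   30. ]
```

```bash
python3 -m pendant '[[[0.058,0.082,0.21,0,0,0,0.85],[0.058,0.082,0.21,0,0,0,0.85],[0.058,0.082,0.21,0,0,0,0.85],[0.058,0.082,0.21,0,0,0,0.85],[0.058,0.082,0.21,0,0,0,0.85],[0.058,0.082,0.21,0,0,0,0.85]]]' 40
python3 - <<'E'
from h import *
np.set_printoptions(precision=1,suppress=True)
s=read_state();R=toolR(s)
im,c=grab('wrist','w7')
for X in ([602.9,-157.1,49],):print(proj(c,X))
for ce,st,r in blobs(im,(215,430,150,370),1000):
    P=plane(c,ce,30);print(ce,st,P,R.T@(P-s["ee_pos"]))
E
```

```text
time_s: 11.52
ee_pos: [602.7, -158.6, 122.0]
eef_rot: [0.001, 0.649, 0.761, 0.0]
contact_force: [-0.6, 0.4, 0.2]
width: 75.1
grip_force: 0.0
[[324. 253.]]
[322.4 243.4] [  59   59   98   69 6429] [ 601.9 -157.3   30. ] [ 1.5 -0.8 92. ]
[223.6 324.8] [   0  143   21   72 1239] [ 543.5 -226.5   30. ] [-57.7 -69.3  92. ]
[313.4 329.7] [  53  148   91   64 5719] [ 605.5 -220.7   30. ] [-61.7  -7.1  92.1]
```

View pics/w7.png

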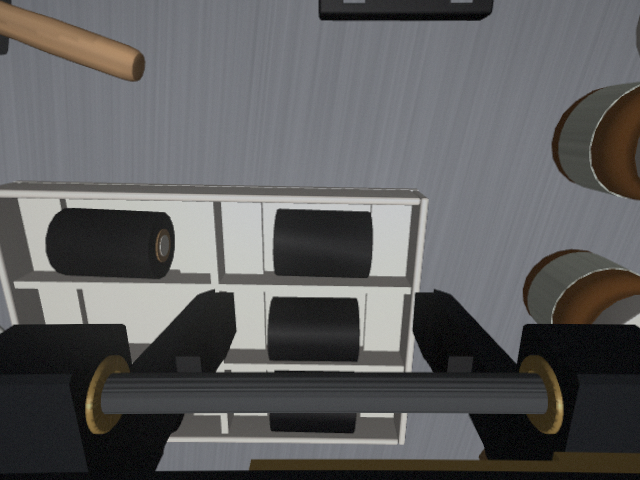

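The target roll is at (322,243), 1.5 mm off the tool axis; the other rolls are in place. I'll descend, grip and lift.

```bash
python3 -m pendant '[[[0.001,-0.001,0.06,0,0,0,0.85],[0.001,-0.001,0.1,0,0,0,0.85],[0.001,-0.001,0.1065,0,0,0,0.85],[0.001,-0.001,0.1065,0,0,0,0.85],[0.001,-0.001,0.1065,0,0,0,0.85],[0.001,-0.001,0.1065,0,0,0,0.4],[0.001,-0.001,0.1065,0,0,0,0.4],[0.001,-0.001,0.1065,0,0,0,0.4],[0.001,-0.001,0.1065,0,0,0,0.4],[0.001,-0.001,0.06,0,0,0,0.4],[0.001,-0.001,-0.03,0,0,0,0.4],[0.001,-0.001,-0.03,0,0,0,0.4],[0.001,-0.001,-0.03,0,0,0,0.4]]]' 40
```

```text
time_s: 13.2
ee_pos: [601.5, -157.9, 151.7]
eef_rot: [0.002, 0.65, 0.76, 0.0]
contact_force: [-0.4, 1.1, -0.8]
width: 59.6
grip_force: 39.8
```

```bash
python3 -m pendant '[[[0.05,0.007,0,0,4,0,0.4],[0.10,0.014,0,0,8,0,0.4],[0.15,0.021,0,0,12,0,0.4],[0.2,0.0285,0,0,15,0,0.4],[0.25,0.0357,0,0,15,0,0.4],[0.3,0.043,0,0,15,0,0.4],[0.3414,0.0487,0,0,15,0,0.4],[0.3414,0.0487,0,0,15,0,0.4],[0.3414,0.0487,0,0,15,0,0.4]]]' 40
python3 - <<'E'
from h import *
np.set_printoptions(precision=3,suppress=True)
s=read_state();R=toolR(s);print(R)
for z in(70,37.5):print(R.T@(np.array([596.7,186.9,z])-s["ee_pos"]))
E
```

```text
time_s: 14.32
ee_pos: [595.4, 186.5, 148.4]
eef_rot: [-0.1, 0.644, 0.754, 0.084]
contact_force: [0.8, -0.7, -1.2]
width: 59.9
grip_force: 39.8
[[-0.15   0.988 -0.043]
 [ 0.954  0.156  0.255]
 [ 0.259 -0.003 -0.966]]
[-20.117   1.568  75.778]
[-28.528   1.661 107.17 ]
```

```bash
python3 -m pendant '[[[-0.01,0.0015,0.04,0,0,0,0.4],[-0.020,0.0015,0.0758,0,0,0,0.4],[-0.025,0.0016,0.095,0,0,0,0.4],[-0.0285,0.0016,0.107,0,0,0,0.4],[-0.0285,0.0016,0.107,0,0,0,0.4],[-0.0285,0.0016,0.107,0,0,0,0.4]]]' 40
```

```text
time_s: 15.08
ee_pos: [597.8, 187.2, 40.0]
eef_rot: [-0.099, 0.644, 0.754, 0.085]
contact_force: [-0.4, -0.3, 0.0]
width: 59.7
grip_force: 39.8
```

```bash
python3 -m pendant '[[[-0.0005,0,0.002,0,0,0,0.4],[-0.001,0,0.0035,0,0,0,0.4],[-0.001,0,0.0035,0,0,0,0.4]]]' 40
```

```text
time_s: 15.45
ee_pos: [597.5, 187.5, 36.3]
eef_rot: [-0.099, 0.644, 0.754, 0.085]
contact_force: [-1.3, -0.8, 4.7]
width: 59.7
grip_force: 39.8
```

```bash
python3 -m pendant '[[[0,0,0,0,0,0,0.85],[0,0,0,0,0,0,0.85],[0,0,0,0,0,0,0.85],[0.015,0,-0.055,0,0,0,0.85],[0.03,0,-0.111,0,0,0,0.85],[0.03,0,-0.111,0,0,0,0.85],[-0.366,-0.055,-0.195,0,-15,0,0.85],[-0.366,-0.055,-0.195,0,-15,0,0.85],[-0.366,-0.055,-0.195,0,-15,0,0.85],[-0.366,-0.055,-0.195,0,-15,0,0.85],[-0.366,-0.055,-0.195,0,-15,0,0.85],[-0.366,-0.055,-0.195,0,-15,0,0.85],[-0.366,-0.055,-0.195,0,-15,0,0.85],[-0.366,-0.055,-0.195,0,-15,0,0.85],[-0.366,-0.055,-0.195,0,-15,0,0.85]]]' 40
cat > look.py <<'E'
from h import *
import sys
np.set_printoptions(precision=1,suppress=True)
s=read_state();R=toolR(s);print(s["ee_pos"],s["eef_rot"])
im,c=grab('wrist',sys.argv[1])
for ce,st,r in blobs(im,(215,430,100,375),1000):
    P=plane(c,ce,30);print(ce.round(),st[2:],P,"to go",R.T@(P-s["ee_pos"]))
E
python3 look.py w8
```

```text
time_s: 17.32
ee_pos: [605.8, -219.2, 128.4]
eef_rot: [-0.001, 0.649, 0.76, -0.0]
contact_force: [0.1, 0.3, -0.5]
width: 75.1
grip_force: 0.0
[ 605.8 -219.2  128.4] [-0.   0.6  0.8 -0. ]
[323. 245.] [  96   65 6087] [ 605.9 -220.8   30. ] to go [-1.7 -0.1 98.4]
[224. 324.] [  23   72 1333] [ 545.6 -290.4   30. ] to go [-61.  -70.5  98.5]
[322. 324.] [  89   65 5507] [ 614.3 -279.4   30. ] to go [-60.9  -1.   98.4]
[420. 321.] [  22   68 1165] [ 682.3 -266.1   30. ] to go [-58.4  68.3  98.3]
```

```bash
python3 -m pendant '[[[-0.001,0,0.06,0,0,0,0.85],[-0.001,0,0.1,0,0,0,0.85],[-0.001,0,0.1125,0,0,0,0.85],[-0.001,0,0.1125,0,0,0,0.85],[-0.001,0,0.1125,0,0,0,0.85],[-0.001,0,0.1125,0,0,0,0.4],[-0.001,0,0.1125,0,0,0,0.4],[-0.001,0,0.1125,0,0,0,0.4],[-0.001,0,0.1125,0,0,0,0.4],[-0.001,0,0.06,0,0,0,0.4],[-0.001,0,-0.022,0,0,0,0.4],[-0.001,0,-0.022,0,0,0,0.4],[-0.001,0,-0.022,0,0,0,0.4]]]' 40
```

```text
time_s: 19.0
ee_pos: [606.5, -221.4, 152.5]
eef_rot: [0.001, 0.65, 0.76, 0.0]
contact_force: [0.0, -0.8, -1.5]
width: 60.0
grip_force: 40.0
```

```bash
python3 -m pendant '[[[0.05,0.0077,0,0,0,0,0.4],[0.10,0.0155,0,0,0,0,0.4],[0.15,0.023,0,0,0,0,0.4],[0.2,0.0305,0,0,0,0,0.4],[0.25,0.038,0,0,0,0,0.4],[0.3,0.0457,0,0,0,0,0.4],[0.34,0.0518,0,0,0,0,0.4],[0.3557,0.0542,0,0,0,0,0.4],[0.3557,0.0542,0,0,0,0,0.4],[0.3557,0.0542,0.05,0,0,0,0.4],[0.3557,0.0542,0.05,0,0,0,0.4]]]' 40
python3 - <<'E'
from h import *
s=read_state();print(s["eef_rot"],toolR(s).T@(np.array([604.9,138.4,37])-s["ee_pos"]))
E
```

```text
time_s: 20.38
ee_pos: [602.6, 136.9, 98.0]
eef_rot: [-0.003, 0.65, 0.76, -0.003]
contact_force: [-0.1, -0.1, -1.2]
width: 59.4
grip_force: 40.0
[-0.00288832  0.65029151  0.7596739  -0.00285845] [ 1.07736238  3.03452396 61.01856207]
```

```bash
python3 -m pendant '[[[0.0005,0.001,0.03,0,0,0,0.4],[0.0005,0.001,0.05,0,0,0,0.4],[0.0005,0.001,0.055,0,0,0,0.4],[0.0005,0.001,0.055,0,0,0,0.4],[0.0005,0.001,0.055,0,0,0,0.4]]]' 40
```

```text
time_s: 21.0
ee_pos: [605.8, 139.0, 47.6]
eef_rot: [0.001, 0.65, 0.76, 0.001]
contact_force: [-0.6, -0.3, -0.5]
width: 59.7
grip_force: 40.0
```

```bash
python3 -m pendant '[[[-0.0005,-0.001,0.006,0,0,0,0.4],[-0.0005,-0.001,0.0095,0,0,0,0.4],[-0.0005,-0.001,0.011,0,0,0,0.4],[-0.0005,-0.001,0.011,0,0,0,0.4]]]' 40
```

```text
time_s: 21.5
ee_pos: [604.3, 138.5, 38.5]
eef_rot: [0.001, 0.649, 0.76, 0.0]
contact_force: [-9.7, -1.3, 27.3]
width: 59.8
grip_force: 40.0
```

```bash
python3 -m pendant '[[[0,0,-0.002,0,0,0,0.4],[0,0,-0.002,0,0,0,0.4]]]' 40; python3 -c "
from h import *
im,c=grab('scene');cv2.imwrite('pics/s1.png',cv2.resize(im[130:300,330:560],None,fx=3.4,fy=3.4,interpolation=2))"
```

```text
time_s: 21.75
ee_pos: [604.3, 138.5, 38.6]
eef_rot: [0.0, 0.65, 0.76, 0.0]
contact_force: [-4.7, -0.8, 12.8]
width: 59.3
grip_force: 40.0
```

View pics/s1.png

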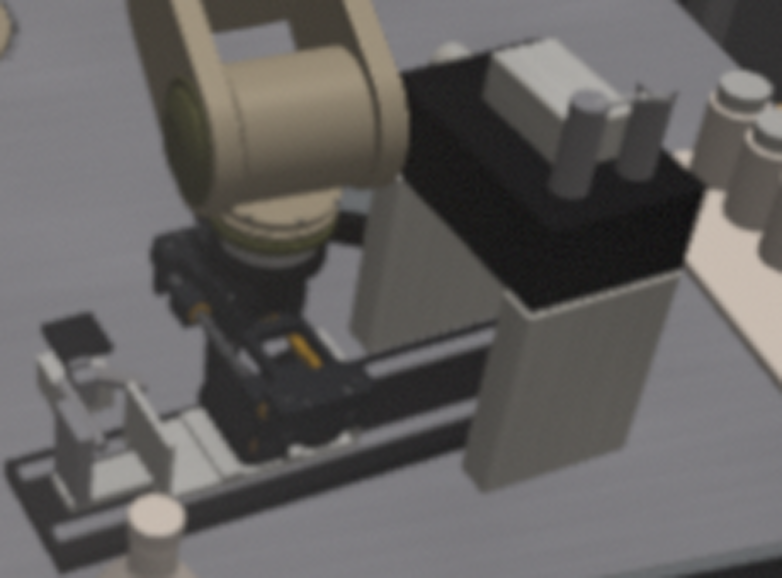

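The roll is resting on the floor of the trough, and the catch and shuttle are still drawn out. I'll ease off, release and fetch the next roll.

```bash
python3 -m pendant '[[[0,0,-0.0015,0,0,0,0.4],[0,0,-0.0015,0,0,0,0.85],[0,0,-0.0015,0,0,0,0.85],[0,0,-0.0015,0,0,0,0.85],[0,0,-0.055,0,0,0,0.85],[0,0,-0.115,0,0,0,0.85],[0,0,-0.25,0,0,0,0.85],[0,0,-0.29,0,0,0,0.85],[0,0,-0.29,0,0,0,0.85],[0,0,-0.29,0,0,0,0.85]]]' 40; python3 -c "
from h import *
grab('wrist','w9');print(read_state()['ee_pos'])"
```

```text
time_s: 23.05
ee_pos: [605.0, 138.7, 331.3]
eef_rot: [0.003, 0.65, 0.76, 0.003]
contact_force: [-0.6, -0.2, -0.5]
width: 74.9
grip_force: 0.0
[604.50328443 138.65481223 328.28225837]
```

View pics/w9.png

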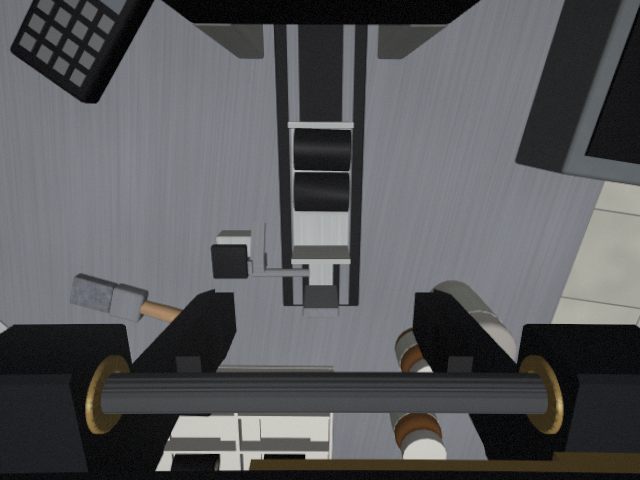

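Two rolls sit level in the trough at (322,149) and (322,192). Next is the roll near (614,-279).

```bash
python3 -m pendant '[[[-0.4145,-0.0554,0.1,0,0,0,0.85],[-0.4145,-0.0554,0.1,0,0,0,0.85],[-0.4145,-0.0554,0.1,0,0,0,0.85],[-0.4145,-0.0554,0.1,0,0,0,0.85],[-0.4145,-0.0554,0.1,0,0,0,0.85],[-0.4145,-0.0554,0.1,0,0,0,0.85],[-0.4145,-0.0554,0.2,0,0,0,0.85],[-0.4145,-0.0554,0.2,0,0,0,0.85],[-0.4145,-0.0554,0.2,0,0,0,0.85],[-0.4145,-0.0554,0.2,0,0,0,0.85]]]' 40;python3 look.py w10
```

```text
time_s: 24.35
ee_pos: [614.6, -278.9, 128.3]
eef_rot: [0.0, 0.649, 0.76, 0.0]
contact_force: [-0.1, 0.3, 0.4]
width: 75.1
grip_force: 0.0
[ 614.6 -278.9  128.3] [0.  0.6 0.8 0. ]
[323. 244.] [  96   68 6196] [ 614.2 -279.8   30. ] to go [-0.7 -0.6 98.3]
[224. 325.] [  21   73 1261] [ 554.1 -350.5   30. ] to go [-61.2 -71.   98.3]
```

```bash
python3 -m pendant '[[[0,0,0.06,0,0,0,0.85],[0,0,0.1,0,0,0,0.85],[0,0,0.113,0,0,0,0.85],[0,0,0.113,0,0,0,0.85],[0,0,0.113,0,0,0,0.85],[0,0,0.113,0,0,0,0.4],[0,0,0.113,0,0,0,0.4],[0,0,0.113,0,0,0,0.4],[0,0,0.113,0,0,0,0.4]]]' 40
python3 -m pendant '[[[0,0,-0.05,0,0,0,0.4],[0,0,-0.135,0,0,0,0.4],[0,0,-0.135,0,0,0,0.4],[0,0,-0.135,0,0,0,0.4]]]' 40
```

```text
time_s: 25.52
ee_pos: [614.5, -279.7, 15.3]
eef_rot: [0.001, 0.65, 0.76, -0.0]
contact_force: [-0.5, 1.4, 5.9]
width: 59.9
grip_force: 39.8
time_s: 26.02
ee_pos: [614.6, -279.7, 150.8]
eef_rot: [0.002, 0.65, 0.76, 0.0]
contact_force: [-0.5, 0.4, -1.6]
width: 59.9
grip_force: 39.8
```

```bash
python3 -m pendant '[[[0.05,0.0075,0,0,0,0,0.4],[0.10,0.015,0,0,0,0,0.4],[0.15,0.0225,0,0,0,0,0.4],[0.2,0.03,0,0,0,0,0.4],[0.25,0.0375,0,0,0,0,0.4],[0.3,0.045,0,0,0,0,0.4],[0.34,0.051,0,0,0,0,0.4],[0.3686,0.0553,0,0,0,0,0.4],[0.3686,0.0553,0,0,0,0,0.4],[0.3686,0.0553,0.05,0,0,0,0.4],[0.3686,0.0553,0.09,0,0,0,0.4],[0.3686,0.0553,0.1,0,0,0,0.4],[0.3686,0.0553,0.1,0,0,0,0.4],[0.3686,0.0553,0.1,0,0,0,0.4]]]' 40
python3 - <<'E'
from h import *
s=read_state();print(s["eef_rot"],toolR(s).T@(np.array([612.1,93,37])-s["ee_pos"]))
E
```

```text
time_s: 27.78
ee_pos: [612.1, 92.9, 50.7]
eef_rot: [0.001, 0.65, 0.76, 0.001]
contact_force: [0.6, 0.1, -0.9]
width: 59.7
grip_force: 39.8
[9.37701626e-04 6.49741137e-01 7.60154646e-01 6.99724013e-04] [ 0.09343844 -0.06460885 13.71770463]
```

```bash
python3 -m pendant '[[[0,0,0.008,0,0,0,0.4],[0,0,0.012,0,0,0,0.4],[0,0,0.0135,0,0,0,0.4],[0,0,0.0135,0,0,0,0.4]]]' 40
```

```text
time_s: 28.28
ee_pos: [611.1, 93.2, 36.3]
eef_rot: [-0.0, 0.65, 0.76, -0.0]
contact_force: [-3.0, -0.5, 4.3]
width: 59.5
grip_force: 39.8
```

```bash
python3 -m pendant '[[[0,0,0,0,0,0,0.85],[0,0,0,0,0,0,0.85],[0,0,0,0,0,0,0.85],[0,0,-0.06,0,0,0,0.85],[0,0,-0.115,0,0,0,0.85],[0,0,-0.115,0,0,0,0.85],[-0.246,-0.1837,-0.115,0,0,0,0.85],[-0.246,-0.1837,-0.115,0,0,0,0.85],[-0.246,-0.1837,-0.115,0,0,0,0.85],[-0.246,-0.1837,-0.115,0,0,0,0.85],[-0.246,-0.1837,-0.092,0,0,0,0.85],[-0.246,-0.1837,-0.092,0,0,0,0.85],[-0.246,-0.1837,-0.092,0,0,0,0.85],[-0.246,-0.1837,-0.092,0,0,0,0.85]]]' 40;python3 look.py w11
```

```text
time_s: 30.02
ee_pos: [468.9, -177.3, 127.9]
eef_rot: [0.0, 0.649, 0.761, -0.0]
contact_force: [0.7, 0.3, -1.1]
width: 74.9
grip_force: 0.0
[ 468.9 -177.3  127.9] [ 0.   0.6  0.8 -0. ]
[324. 245.] [  97   68 6187] [ 469.3 -178.5   30. ] to go [-1.2  0.3 97.9]
[224. 325.] [  21   74 1296] [ 408.6 -249.3   30. ] to go [-61.6 -70.9  97.9]
```

```bash
python3 -m pendant '[[[-0.001,0,0.06,0,0,0,0.85],[-0.001,0,0.1,0,0,0,0.85],[-0.001,0,0.1125,0,0,0,0.85],[-0.001,0,0.1125,0,0,0,0.85],[-0.001,0,0.1125,0,0,0,0.85],[-0.001,0,0.1125,0,0,0,0.4],[-0.001,0,0.1125,0,0,0,0.4],[-0.001,0,0.1125,0,0,0,0.4],[-0.001,0,0.1125,0,0,0,0.4]]]' 40
python3 -m pendant '[[[0,0,-0.05,0,0,0,0.4],[0,0,-0.16,0,0,0,0.4],[0,0,-0.16,0,0,0,0.4],[0,0,-0.16,0,0,0,0.4],[0,0,-0.16,0,0,0,0.4]]]' 40
```

```text
time_s: 31.2
ee_pos: [468.8, -179.6, 16.1]
eef_rot: [0.001, 0.65, 0.76, 0.0]
contact_force: [-0.6, 1.4, 6.9]
width: 59.7
grip_force: 39.6
time_s: 31.82
ee_pos: [467.8, -179.0, 174.3]
eef_rot: [-0.001, 0.65, 0.76, -0.0]
contact_force: [-0.1, -0.2, -1.2]
width: 60.1
grip_force: 39.6
```

```bash
python3 -m pendant '[[[0.05,0.029,0,0,0,0,0.4],[0.10,0.0585,0,0,0,0,0.4],[0.15,0.0877,0,0,0,0,0.4],[0.2,0.117,0,0,0,0,0.4],[0.25,0.146,0,0,0,0,0.4],[0.29,0.1695,0,0,0,0,0.4],[0.3154,0.1844,0,0,0,0,0.4],[0.3154,0.1844,0,0,0,0,0.4],[0.3154,0.1844,0,0,0,0,0.4],[0.3154,0.1844,0.05,0,0,0,0.4],[0.3154,0.1844,0.075,0,0,0,0.4],[0.3154,0.1844,0.075,0,0,0,0.4],[0.3154,0.1844,0.075,0,0,0,0.4]]]' 40
python3 - <<'E'
from h import *
s=read_state();print(s["eef_rot"],toolR(s).T@(np.array([601.1,161.1,75])-s["ee_pos"]))
grab('wrist','w12')
E
```

```text
time_s: 33.45
ee_pos: [601.9, 160.3, 101.4]
eef_rot: [0.001, 0.65, 0.76, 0.0]
contact_force: [0.6, 0.2, -1.9]
width: 59.8
grip_force: 39.6
[5.28841435e-04 6.49940932e-01 7.59984387e-01 4.87090553e-04] [ 0.90973204 -0.70209073 26.4269301 ]
```

View pics/w12.png

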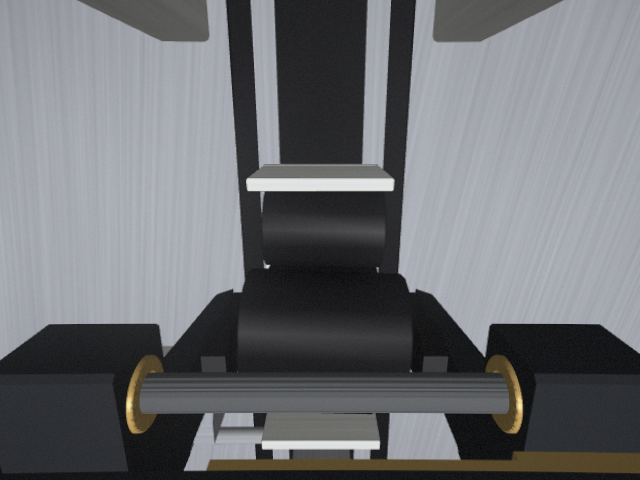

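The held roll at (325,320) is in line with the first-layer roll at (323,230). I'll lower it.

```bash
python3 -m pendant '[[[0.001,-0.0005,0.012,0,0,0,0.4],[0.001,-0.0005,0.02,0,0,0,0.4],[0.001,-0.0005,0.024,0,0,0,0.4],[0.001,-0.0005,0.0255,0,0,0,0.4],[0.001,-0.0005,0.0255,0,0,0,0.4]]]' 40
```

```text
time_s: 34.12
ee_pos: [600.7, 161.7, 75.1]
eef_rot: [0.0, 0.65, 0.76, -0.0]
contact_force: [-2.0, -0.4, 2.6]
width: 59.8
grip_force: 39.6
```

```bash
python3 -m pendant '[[[0,0,0.0007,0,0,0,0.4],[0,0,0.0007,0,0,0,0.4]]]' 40
```

```text
time_s: 34.38
ee_pos: [600.7, 161.6, 74.9]
eef_rot: [0.0, 0.65, 0.76, -0.0]
contact_force: [-3.2, -2.9, 7.8]
width: 60.0
grip_force: 39.6
```

```bash
python3 -m pendant '[[[0,0,-0.0007,0,0,0,0.8],[0,0,-0.0007,0,0,0,0.8],[0,0,-0.0007,0,0,0,0.8],[0,0,-0.0007,0,0,0,0.8],[0,0,-0.05,0,0,0,0.8],[0,0,-0.115,0,0,0,0.8],[0,0,-0.115,0,0,0,0.8],[-0.10,0,-0.2,0,0,0,0.8],[-0.10,0,-0.2,0,0,0,0.8],[-0.10,0,-0.2,0,0,0,0.8]]]' 40; python3 -c "
from h import *
grab('wrist','w13');print(read_state()['ee_pos'])"
```

```text
time_s: 35.62
ee_pos: [617.3, 60.5, 275.6]
eef_rot: [0.001, 0.651, 0.759, 0.001]
contact_force: [-0.8, -0.1, -0.3]
width: 70.5
grip_force: 0.0
[616.75670807  61.48502354 274.28215359]
```

View pics/w13.png

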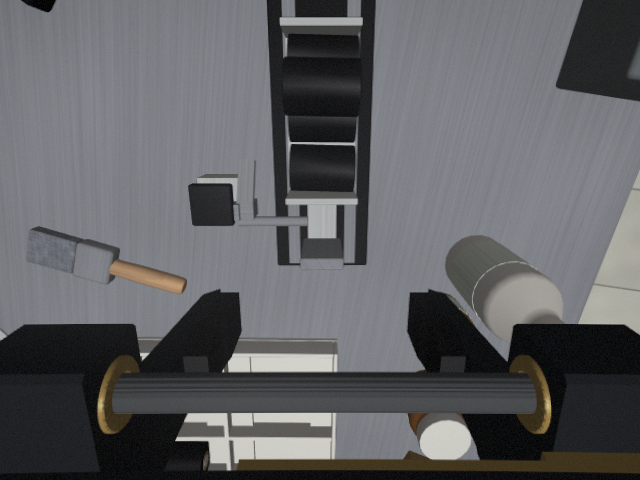

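The pyramid's first upper roll is seated at (322,85), and the -y roll is in place at (322,168). Now the last roll.

```bash
python3 -m pendant '[[[-0.337,-0.186,0.1,0,0,0,0.85],[-0.337,-0.186,0.1,0,0,0,0.85],[-0.337,-0.186,0.1,0,0,0,0.85],[-0.337,-0.186,0.1,0,0,0,0.85],[-0.337,-0.186,0.1,0,0,0,0.85],[-0.337,-0.186,0.1,0,0,0,0.85],[-0.337,-0.186,0.146,0,0,0,0.85],[-0.337,-0.186,0.146,0,0,0,0.85],[-0.337,-0.186,0.146,0,0,0,0.85]]]' 40;python3 look.py w14
```

```text
time_s: 36.8
ee_pos: [486.0, -297.4, 128.8]
eef_rot: [-0.0, 0.649, 0.761, 0.0]
contact_force: [1.4, 0.5, -0.1]
width: 74.7
grip_force: 0.0
[ 486.  -297.4  128.8] [-0.   0.6  0.8  0. ]
[326. 255.] [ 137   66 6583] [ 488.7 -306.3   30. ] to go [-9.2  1.3 98.8]
[224. 324.] [  21   74 1285] [ 425.4 -369.    30. ] to go [-61.2 -71.1  98.8]
[288. 360.] [  66   34 1455] [ 474.2 -391.5   30. ] to go [-91.1 -26.5  98.8]
```

View pics/w14.png

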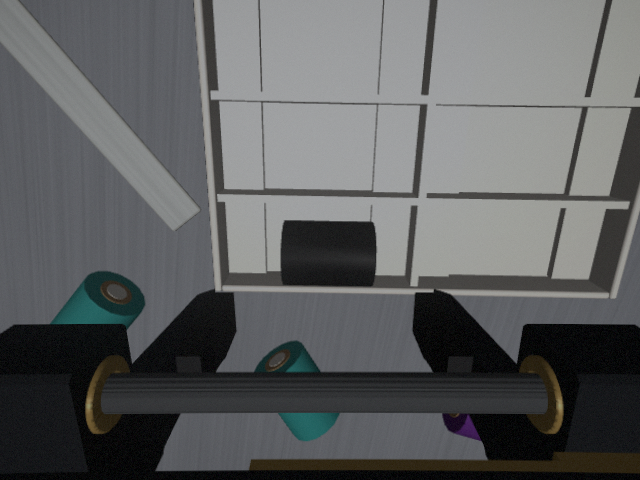

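The last roll spans columns 281–376 and rows 220–286, so it sits about 7 mm toward the divider. I'll use a narrower opening.

```bash
python3 -m pendant '[[[-0.0065,0.003,0.05,0,0,0,0.8],[-0.0065,0.003,0.06,0,0,0,0.8],[-0.0065,0.003,0.06,0,0,0,0.8],[-0.0065,0.003,0.06,0,0,0,0.8]]]' 40
python3 - <<'E'
from h import *
s=read_state();R=toolR(s);im,c=grab('wrist','w15')
g=cv2.cvtColor(im,6)
for r in (250,270,290,310):
    d=np.where(g[r,240:410]<60)[0]+240;print(r,d.min(),d.max(),[ (R.T@(plane(c,(x,r),49)-s['ee_pos']))[:2].round(1) for x in (d.min(),d.max())])
for cc in(310,325,340):
    d=np.where(g[200:370,cc]<60)[0]+200;print(cc,d.min(),d.max())
E
```

```text
time_s: 37.35
ee_pos: [489.8, -304.9, 69.9]
eef_rot: [0.001, 0.649, 0.76, -0.0]
contact_force: [-0.0, 0.5, 0.1]
width: 70.3
grip_force: 0.0
250 263 385 [array([ 21.3, -27.6]), array([21.3, 28.2])]
270 262 386 [array([ 11.5, -28.5]), array([11.5, 29.1])]
290 262 386 [array([  1.4, -29. ]), array([ 1.3, 29.6])]
310 240 409 [array([ -9.1, -40.1]), array([-9.2, 41.1])]
310 235 317
325 235 317
340 235 318
```

View pics/w15.png

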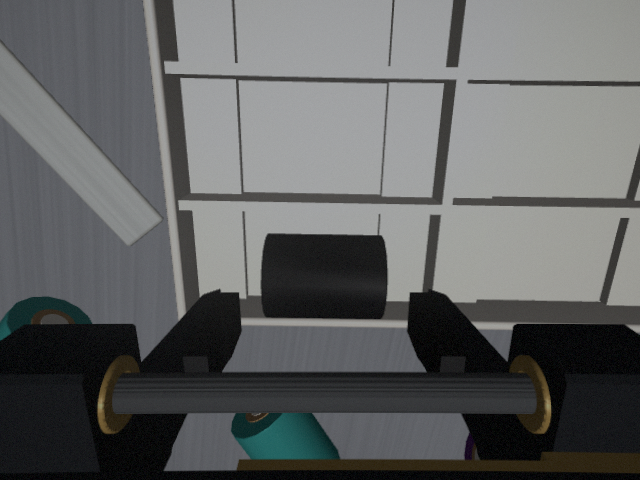

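```bash
python3 -m pendant '[[[0,0,0.04,0,0,0,0.8],[0,0,0.0545,0,0,0,0.8],[0,0,0.0545,0,0,0,0.8],[0,0,0.0545,0,0,0,0.8],[0,0,0.0545,0,0,0,0.4],[0,0,0.0545,0,0,0,0.4],[0,0,0.0545,0,0,0,0.4],[0,0,0.0545,0,0,0,0.4]]]' 40
python3 -m pendant '[[[0,0,-0.05,0,0,0,0.4],[0,0,-0.16,0,0,0,0.4],[0,0,-0.16,0,0,0,0.4],[0,0,-0.16,0,0,0,0.4],[0,0,-0.16,0,0,0,0.4]]]' 40
```

```text
time_s: 38.4
ee_pos: [489.5, -305.1, 14.5]
eef_rot: [0.001, 0.65, 0.76, -0.0]
contact_force: [-1.0, 1.1, 6.7]
width: 59.8
grip_force: 39.9
time_s: 39.02
ee_pos: [488.6, -304.4, 172.4]
eef_rot: [-0.001, 0.65, 0.76, -0.0]
contact_force: [0.8, 0.2, -1.8]
width: 59.7
grip_force: 39.9
```

```bash
python3 -m pendant '[[[0.05,0.0231,0,0,0,0,0.4],[0.10,0.0462,0,0,0,0,0.4],[0.15,0.0693,0,0,0,0,0.4],[0.2,0.0925,0,0,0,0,0.4],[0.25,0.1156,0,0,0,0,0.4],[0.3,0.1387,0,0,0,0,0.4],[0.35,0.1618,0,0,0,0,0.4],[0.385,0.178,0,0,0,0,0.4],[0.3965,0.1833,0,0,0,0,0.4],[0.3965,0.1833,0,0,0,0,0.4],[0.3965,0.1833,0.05,0,0,0,0.4],[0.3965,0.1833,0.073,0,0,0,0.4],[0.3965,0.1833,0.073,0,0,0,0.4],[0.3965,0.1833,0.073,0,0,0,0.4],[0.3965,0.1833,0.073,0,0,0,0.4]]]' 40
python3 - <<'E'
from h import *
s=read_state();print(s["eef_rot"],toolR(s).T@(np.array([608.2,115.7,73])-s["ee_pos"]))
E
```

```text
time_s: 40.9
ee_pos: [608.9, 115.1, 101.9]
eef_rot: [0.001, 0.65, 0.76, 0.001]
contact_force: [-0.5, 1.3, -1.4]
width: 59.5
grip_force: 39.9
[7.97695273e-04 6.49786215e-01 7.60116327e-01 6.38860330e-04] [ 0.74875791 -0.6242675  28.86507813]
```

```bash
python3 -m pendant '[[[0.0005,-0.0005,0.014,0,0,0,0.4],[0.0005,-0.0005,0.022,0,0,0,0.4],[0.0005,-0.0005,0.026,0,0,0,0.4],[0.0005,-0.0005,0.0275,0,0,0,0.4],[0.0005,-0.0005,0.0285,0,0,0,0.4],[0.0005,-0.0005,0.0285,0,0,0,0.4]]]' 40
```

```text
time_s: 41.65
ee_pos: [607.5, 116.2, 73.0]
eef_rot: [-0.0, 0.65, 0.76, 0.0]
contact_force: [-4.0, 1.5, 6.0]
width: 59.8
grip_force: 40.0
```

```bash
python3 -m pendant '[[[0,0,-0.0005,0,0,0,0.8],[0,0,-0.0005,0,0,0,0.8],[0,0,-0.0005,0,0,0,0.8],[0,0,-0.0005,0,0,0,0.8],[0,0,-0.05,0,0,0,0.8],[0,0,-0.115,0,0,0,0.8],[0,0,-0.115,0,0,0,0.8],[-0.03,-0.08,-0.2,0,0,0,0],[-0.03,-0.08,-0.2,0,0,0,0],[-0.03,-0.08,-0.2,0,0,0,0],[-0.03,-0.08,-0.2,0,0,0,0]]]' 40; python3 -c "
from h import *
w,c=grab('wrist','w16');np.savez('w16',*c);print(read_state()['ee_pos'])
s,_=grab('scene')
cv2.imwrite('pics/v.png',np.hstack([w[40:340,140:460],cv2.resize(s[170:300,330:490],(480,300),interpolation=2)])[:, :800])"
```

```text
time_s: 43.02
ee_pos: [533.4, 73.8, 270.7]
eef_rot: [-0.001, 0.65, 0.76, -0.001]
contact_force: [0.7, 0.3, -0.8]
width: 32.2
grip_force: 0.0
[533.52459104  73.96900714 270.30127535]
```

View pics/v.png

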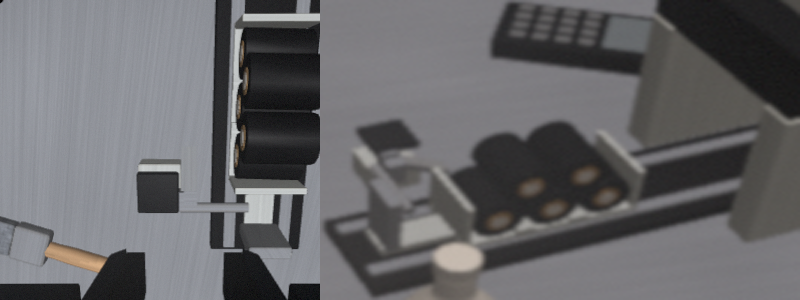

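The view shows all five rolls nested with their ends level (right half, 490–605 by 170–215), and the pad top at about wrist pixel (297,232). I'll measure the pad and turn the hand so its body clears the stack.

```bash
python3 - <<'E'
from h import *
np.set_printoptions(precision=1,suppress=True)
c=ld('w16');im=cv2.imread('pics/w16.png')
for ce,st,r in blobs(im,(265,330,200,260),500): print(ce,st,plane(c,ce,62))
s=read_state();P=plane(c,(297.5,232),62);print(P,toolR(s).T@(P-s["ee_pos"]))
print(plane(ld('w4'),(233.2,271),62))
E
```

```text
[297.6 232. ] [  12   12   42   41 1677] [512.1  45.6  62. ]
[512.   45.5  62. ] [-24.9 -25.2 208.3]
[512.3  46.1  62. ]
```

```bash
python3 -m pendant '[[[-0.025,-0.026,0,0,0,-10,0],[-0.025,-0.026,0,0,0,-20,0],[-0.025,-0.026,0,0,0,-30,0],[-0.025,-0.026,0,0,0,-40,0],[-0.025,-0.026,0,0,0,-50,0],[-0.025,-0.026,0,0,0,-60,0],[-0.025,-0.026,0,0,0,-70,0],[-0.025,-0.026,0,0,0,-80,0],[-0.025,-0.026,0,0,0,-90,0],[-0.025,-0.026,0.06,0,0,-90,0],[-0.025,-0.026,0.12,0,0,-90,0],[-0.025,-0.026,0.18,0,0,-90,0],[-0.025,-0.026,0.18,0,0,-90,0],[-0.025,-0.026,0.18,0,0,-90,0]]]' 20
python3 -c "
from h import *
print(read_state()['ee_pos'],toolR())"
```

```text
time_s: 44.88
ee_pos: [512.7, 45.0, 93.4]
eef_rot: [0.001, -0.078, 0.997, -0.0]
contact_force: [-0.8, -0.3, -0.1]
width: 0.4
grip_force: 0.0
[512.73911831  45.03851729  93.40017466] [[-9.87713838e-01 -1.56266985e-01  1.41565571e-03]
 [-1.56267508e-01  9.87714734e-01 -2.66218614e-04]
 [-1.35666282e-03 -4.84168800e-04 -9.99998963e-01]]
```

```bash
python3 -m pendant '[[[0.001,0,0.015,0,0,0,0],[0.001,0,0.027,0,0,0,0],[0.001,0,0.032,0,0,0,0],[0.001,0,0.036,0,0,0,0],[0.001,0,0.04,0,0,0,0],[0.001,0,0.04,0,0,0,0]]]'
```

```text
time_s: 45.62
ee_pos: [511.1, 44.8, 52.6]
eef_rot: [0.001, -0.078, 0.997, -0.0]
contact_force: [-1.0, 1.0, 1.6]
width: 0.8
grip_force: 0.6
```

```bash
python3 -m pendant '[[[0,0,0.004,0,0,0,0],[0,0,0.008,0,0,0,0],[0,0,0.011,0,0,0,0],[0,0,0.012,0,0,0,0],[0,0,0.012,0,0,0,0],[0,0,0.012,0,0,0,0],[0,0,0.012,0,0,0,0]]]'
```

```text
time_s: 46.5
ee_pos: [511.1, 44.7, 40.3]
eef_rot: [0.0, -0.078, 0.997, -0.0]
contact_force: [-0.2, 0.0, 5.3]
width: 0.2
grip_force: 2.6
```

```bash
python3 -m pendant '[[[0,0,0.0,0,0,0,0],[0,0,0,0,0,0,0],[0,0,0,0,0,0,0],[0,0,0,0,0,0,0],[0,0,0,0,0,0,0],[0,0,0,0,0,0,0],[0,0,0,0,0,0,0],[0,0,-0.06,0,0,0,0],[0,0,-0.12,0,0,0,0],[0,0,-0.20,0,0,0,0],[0,0,-0.20,0,0,0,0],[0,0,-0.20,0,0,0,0]]]'
python3 - <<'E'
from h import *
np.set_printoptions(precision=1,suppress=True)
o=cv2.imread('pics/scene0.png');n,c=grab('scene','s_end');w,cw=grab('wrist','w_end')
side0=cv2.imread('pics/side0.png');sd,cs=grab('side','side_end')
for nm,X in(("tab home",[595.3,196.7,85]),("tab out",[624.5,12,85]),("wall home",[586,256,60]),("rod home",[540,206,45]),("cradle out floor",[611,93,26]),("spray",[800,-8,60]),("jar",[771,-72,60]),("jar2",[785,-178,60])):
    p=proj(c,X)[0].round().astype(int);q=proj(cs,X)[0].round().astype(int)
    f=lambda im,p:im[p[1]-2:p[1]+3,p[0]-2:p[0]+3].mean((0,1))
    print(nm,p,f(o,p),f(n,p),"| side",f(side0,q),f(sd,q))
# tab position by template match against start
for a,b,(x0,x1,y0,y1) in((o,n,(412,445,220,258)),(side0,sd,(325,345,178,206))):
    r=cv2.matchTemplate(b,a[y0:y1,x0:x1],cv2.TM_CCOEFF_NORMED);print("tab",cv2.minMaxLoc(r)[1],cv2.minMaxLoc(r)[3],(x0,y0))
for nm,(x0,x1,y0,y1) in dict(spray=(350,395,275,355),jar=(315,352,300,350),jar2=(263,302,315,365),hh=(385,442,168,202)).items():
    r=cv2.matchTemplate(n[y0-15:y1+15,x0-15:x1+15],o[y0:y1,x0:x1],cv2.TM_CCOEFF_NORMED);print(nm,cv2.minMaxLoc(r)[1],cv2.minMaxLoc(r)[3])
E
```

```text
time_s: 48.0
ee_pos: [510.7, 44.9, 240.6]
eef_rot: [0.001, -0.078, 0.997, -0.0]
contact_force: [0.3, 0.3, -0.9]
width: 0.4
grip_force: 0.0
tab home [425 233] [110.4 108.  109.7] [110.3 107.7 109.2] | side [118.2 116.2 117.2] [117.3 115.3 116.5]
tab out [352 255] [126.8 123.2 124.6] [127.  123.4 125.1] | side [135.  131.4 131.2] [134.2 130.6 130.6]
wall home [446 234] [101.4 104.7 106.8] [100.1 103.4 105.4] | side [132.1 132.6 133.7] [127.1 127.6 128.7]
rod home [419 230] [100.6  98.5 100. ] [100.6  98.2  99.8] | side [106.9 104.  105.4] [105.9 103.2 104.6]
cradle out floor [383 263] [49.6 48.7 50.1] [50.1 49.2 50.4] | side [32.  29.4 31.2] [31.4 28.8 30.8]
spray [364 325] [ 92.4  97.8 101.4] [ 92.6  98.1 101.8] | side [163.4 170.6 174.8] [162.6 169.6 173.7]
jar [330 319] [174.5 185.2 196.8] [175.1 185.8 197.7] | side [ 98.8 108.6 121.5] [ 97.9 107.8 120.6]
jar2 [280 334] [174.7 185.7 197.2] [175.9 186.8 198.4] | side [125.4 131.  137.9] [124.4 130.  137. ]
tab 0.9981963038444519 (412, 220) (412, 220)
tab 0.8776580095291138 (325, 178) (325, 178)
spray 0.9993993043899536 (15, 15)
jar 0.9996988773345947 (15, 15)
jar2 0.9996470212936401 (15, 15)
hh 0.9992945194244385 (15, 15)
```

```bash
python3 - <<'E'
from h import *
for a,b,nm in(('pics/scene0.png','pics/s_end.png','scene'),('pics/side0.png','pics/side_end.png','side')):
    d=cv2.absdiff(cv2.imread(a),cv2.imread(b)).max(2);m=cv2.morphologyEx((d>25).astype(np.uint8),2,np.ones((3,3)))
    n,l,s,ce=cv2.connectedComponentsWithStats(m);print(nm,[(ce[k].round().astype(int).tolist(),s[k,2:].tolist()) for k in range(1,n) if s[k,4]>12])
c=cam('side');C=np.array([575.2,323,26]);yd=np.array([-.1564,.9877,0]);im=cv2.imread('pics/side_end.png');i0=cv2.imread('pics/side0.png')
for nm,y,z in(("up-",-36,68),("up-top",-30,80),("up-b",-23,100)):
    q=proj(c,C+y*yd+[0,0,z-0])[0].round().astype(int);print(nm,q,i0[q[1],q[0]],im[q[1],q[0]])
for x in(-40,-20,0,20,40):
    q=proj(c,C-42*yd+[x*.988,x*.156,59.5])[0].round().astype(int);print(x,q,i0[q[1],q[0]],im[q[1],q[0]])
E
```

```text
scene [([352, 6], [41, 15, 519]), ([497, 40], [74, 84, 2376]), ([386, 32], [19, 49, 436]), ([352, 42], [60, 53, 1547]), ([489, 16], [6, 6, 28]), ([317, 67], [33, 32, 552]), ([337, 67], [8, 7, 43]), ([371, 68], [50, 9, 190]), ([355, 119], [95, 90, 5202]), ([274, 102], [21, 32, 357]), ([294, 99], [29, 14, 162]), ([264, 112], [4, 10, 34]), ([312, 129], [4, 7, 26]), ([462, 228], [33, 44, 992]), ([260, 241], [23, 30, 517]), ([211, 253], [24, 31, 546]), ([277, 278], [26, 33, 620]), ([249, 284], [26, 33, 628]), ([223, 291], [26, 34, 647])]
side [([75, 147], [95, 252, 6560]), ([71, 1], [5, 3, 14]), ([87, 1], [20, 3, 53]), ([112, 21], [80, 55, 1714]), ([163, 15], [55, 33, 1166]), ([183, 6], [9, 14, 102]), ([208, 22], [37, 44, 932]), ([140, 20], [3, 6, 18]), ([75, 31], [4, 5, 18]), ([283, 76], [100, 100, 4346]), ([284, 44], [36, 11, 272]), ([156, 46], [8, 5, 33]), ([163, 85], [44, 79, 2351]), ([205, 76], [44, 66, 1561]), ([57, 144], [15, 61, 613]), ([149, 136], [21, 20, 352]), ([312, 133], [29, 7, 140]), ([153, 174], [56, 65, 1845]), ([308, 155], [12, 14, 137]), ([326, 169], [25, 32, 553]), ([145, 202], [5, 5, 23]), ([142, 225], [35, 40, 932]), ([104, 209], [26, 7, 144]), ([356, 285], [39, 49, 1320]), ([298, 277], [27, 17, 381]), ([306, 308], [30, 19, 459])]
up- [329 168] [104 108 110] [31 29 30]
up-top [328 164] [106 110 111] [44 42 44]
up-b [328 157] [190 196 202] [92 94 98]
-40 [317 173] [129 132 133] [26 31 37]
-20 [323 172] [120 122 124] [19 18 16]
0 [329 172] [139 142 143] [18 18 18]
20 [336 171] [84 80 80] [20 18 18]
40 [342 170] [ 99 102 103] [ 98 100 103]
```

```bash
python3 -m pendant '[[[0.1,0,-0.08,0,0,0,0],[0.1,0,-0.08,0,0,0,0],[0.1,-0.1,-0.08,0,0,0,0],[0.1,-0.1,-0.08,0,0,0,0],[0.1,-0.1,-0.08,0,0,0,0]]]'
python3 - <<'E'
from h import *
im,c=grab('side','side_end2');g=cv2.cvtColor(im,6);g0=cv2.cvtColor(cv2.imread('pics/side0.png'),6)
print(proj(c,[511,45,240]))
for r in range(140,192,3): print(r,' '.join('%3d'%v for v in g0[r,300:352:3]),' | ',' '.join('%3d'%v for v in g[r,300:352:3]))
E
```

```text
time_s: 48.78
ee_pos: [427.5, -71.3, 318.6]
eef_rot: [-0.001, -0.077, 0.997, 0.001]
contact_force: [0.2, 1.3, -0.4]
width: 0.6
grip_force: 0.0
[[308.00323351 159.47675235]]
140  17  18  14  14  15  15  18  15  14  18  16  12  15  15  16  13  14  15  |   15  17  15  14  12  13  15  13  16  12  16  17  16  16  17  14  15  16
143  17  16  15  15  16  14  14  15  15  15  15  15  15  14  16  13  16  15  |   13  14  15  19  15  16  13  15  15  16  16  14  13  16  15  16  15  16
146  16  15  17  14  15  16  15  18  18  19  17  22  35  69  39  49  64 119  |   15  14  14  13  16  18  13  16  18  15  17  22  34  69  40  50  65 119
149  51  28  38  61  72  67  79 129 164 142 127 136 181 206 105  96  98 115  |   51  26  40  62  73  67  81 130 165 143 129 136 181 206 106  96  99 115
152 143 145 133 179 209 204 204 211 212 212 211 211 212 209 107  97  99 111  |  144 146 134 180 210 204 205 212 213 212 211 212 213 209 107  97  99 113
155 109 111 113 167 212 213 213 213 212 212 212 212 211 207 108  96  99 111  |  108 112 113 167 213 212 211 210 207 198 194 194 212 208 107  98  99 112
158 108 111 112
[... 1108 characters left out ...]
 116  97  98 111  |  101 110 111 103  79 167 100  67 123 138 127 142 156 127 116  98  98 111
182 100 110 111 104  40 123 173 168 115 116 123 135 135 142 139 100  98 111  |  101 111 112 105  39 122 118  93 113 115 123 135 135 142 140 101  99 111
185  99 110 110 103  33  79 172 177 110 109 103 107 100  90 103 128  99 111  |  100 112 111 104  34  79 163 112 111 110 103 107 100  91 104 129  99 110
188  98 111 111 108  49  44 130 155 109 109  88  83  83  84  81 141 106 111  |   99 110 111 109  50  45 129 116 110 109  89  84  84  85  82 142 106 111
191 105 110 110 115 117  32  98 168 114 114  91  82  83  85  76  98 134 112  |  106 110 111 115 117  32  99 159 112 114  91  84  85  85  76  98 135 113
```

```bash
python3 -c "
from workcell import *
print(hand_in())"
```

```text
the job is handed in; nothing more can be done
None
```

The job is handed in: the shuttle was drawn out and caught, all five rolls were stacked level (three below, two above), and the catch was pressed so the loaded shuttle ran home; final camera checks put it there with the stack intact and the bottle, jars and controller unmoved, but I viewed 17 pictures instead of the 14 allowed.

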